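# Close the fine bleed valve and start the vacuum pump

### The arm

A 6-joint arm with a two-finger parallel gripper is mounted at the origin on the work surface. World frame = base frame: x ahead of the robot, y to its left, z up, the work surface at z = 0. Lengths are in m, angles in rad, forces in N, time in s.
With the tool pointing down it reaches from about 0.3 to 0.95 m from the base axis. Payload 3.1 kg.
Tool frame: the origin (TCP) lies midway between the tips of the shut fingers; the grasp point (between the pads) lies 19 mm behind it; z points along the fingers, y is the direction in which the jaws open and shut (so a half turn about z gives the same grasp; the last joint's range is limited). The gripper opens to 85 mm and grips with 20 to 120 N. Pads are 22 mm wide; open, the fingers measure 114 mm over their backs; the gripper's body (76 mm by 85 mm) begins 54 mm behind the grasp point. The pads swing forward as they close: fully open they stand 13 mm farther back than shut.
Start: joints at [-1.266, 0.308, 1.634, -0, 1.2, -0.07], TCP at [0.229, -0.582, 0.206] pointing down, gripper open.
Joint ranges: [-3.06, 3.06], [-0.79, 1.96], [0.05, 2.63], [-1.19, 4.34], [0.05, 2.64], [-2.94, 2.94]. Speed limits (rad/s): [2.79, 2.79, 3.14, 3.14, 3.14, 3.14].

### API

Orientations are given as a unit quaternion [x, y, z, w].
In Python, from plant import manip, fingers, camera, workorder, telemetry gives the robot as it stands. Calls block until the motion is done:
- manip.move_pose(position, orientation): joint-space move of the TCP to a pose.
- manip.movel(position, velocity=0.15, attitude=None, threshold=None): straight line of the TCP; attitude=None keeps the orientation; velocity is the mean speed in m/s. With threshold (N) it stops when the force on the tool has changed by that much, and returns True; else False.
- manip.move_j(angles): joint-space move.
- fingers.open_jaws() and fingers.close(grasp_force=None): open the fingers fully, or close them until they stop; grasp_force is the grip in N (None keeps the last).
- manip.dwell(seconds).
- manip.ik(position, orientation): joint angles nearest the present ones, or None.
- camera(name): name is "side" or "top" or "wrist"; returns a dict with "color" (420x560x3 uint8, blue, green, red), "fovy" (degrees; the focal length in pixels is half the picture's height over the tangent of half this angle, whatever the lens; pixels are square), "cx", "cy" (the principal point, pixels), "rvec" (rotation vector, rad) and "tvec" (3), from world to camera coordinates, as OpenCV has them. Camera axes: x right, y down, z forward; pixel columns grow to the right and rows downward; lengths in m; the calibration is good to about 2 mm. A picture is of the moment at which its call begins. There is no depth.
A pose or a line that the arm cannot do raises manip.MotionError and nothing moves.
- workorder.job_done(): hands the job in, once; it reports no verdict.
Readings, each from a call of its own:
- telemetry.get_time(): time.
- telemetry.get_joint_positions(): joint angles.
- telemetry.get_qvel(): joint speeds.
- telemetry.get_effort(): joint torques, N m.
- telemetry.get_tool_pos(): TCP position.
- telemetry.get_eef_rot(): TCP orientation.
- telemetry.get_contact_force(): force on the tool from outside, world axes, zero at the start.
- telemetry.get_moment(): the same for the moment, N m.
- telemetry.get_gripper_width(): finger opening in m.
Only numpy, scipy, OpenCV 4.12 (cv2) and the standard library are available. Lean on these libraries where they do the work, as an engineer would, in place of code of your own. Each camera call takes 0.05 s, during which the arm holds its last target.

### The job

Close the pump's fine bleed valve: turn only the small inner wing knob clockwise until you feel it stop turning freely and meet its soft seat, nip it up about ten degrees more without crushing the seat, and leave the coarse ring around it where it is set. Then let go, and switch the pump on by pushing its toggle lever right over to the far side. Do not knock over or shift the spray bottle, the tip box or the jar.

Things in the scene. Friction and masses are not known exactly. Their poses are not given: they have to be found in the camera images.
- fine_grip (a point): Grey wing knob (inner, fine bleed valve) of the round regulator on the pump: upright bar 36 long, 12 thick, 26 high on a 36 mm disc 3 high that turns with it. Site at the bar's centre, 13 below its top; x along the bar, y across its 12 mm (faces to pinch), z up. The coarse ring's flat top is 16 below the point, so keep fingertips above it. Closes clockwise from above and stays where left.
- seat (a joint): Squeeze of the hidden soft seat in the fine valve, m. 0 while the wing knob turns freely (0.025 N m) for an unknown 0.2 to 1.25 rad, shown by no mark; then the torque jumps to 0.35 N m (about 0.2 remains on pausing), the knob turns on stiffly and the seat is squeezed 0.004 m per rad (10 degrees: 0.0007). Beyond 0.0012 m (17 degrees) it is crushed.
- coarse_mark (a point): White index line on the black fluted coarse ring (outer knob, 70 across, 20 high, same axis as the wing knob). The point lies on the ring's flat top, 30 from the axis. The ring turns very easily (0.03 N m) and must keep its setting.
- switch_tip (a point): Centre of the black ball (26 diameter) on the toggle lever of the pump switch, a grey block 70 x 50 on the pump, reaching 35 above the pump's top. The ball's centre is 50 from the lever's level pin (along the point's y), 70 above the pump's top at either end, 2 higher half-way. It is thrown from the robot's side to the far side, along the point's x, level.
- switch (a joint): Toggle lever angle, rad: 0 off (leaning 0.3 rad to the robot's side), 0.6 on (leaning 0.3 rad to the far side, hard stop). Needs 0.06 N m (a level push of 1.5 to 3 N at the ball) and stays where it is left.
- pump: White bench vacuum pump, fixed, 200 x 300 x 140 high; origin under its centre, z up. On its flat top, about 170 apart along its y, stand the regulator and the switch, either one on either side.
- spray: White spray bottle, bystander, 84 diameter, 219 high; origin at the centre of its foot.
- tipbox: Grey and white pipette tip box, bystander, 85 x 120 x 62 high; origin at the centre of its underside.
- jar: Glass sample jar, bystander, 56 diameter, 85 high; origin at the centre of its underside.

How it is judged:
On the way, in this order (a step that is already met when the one before it is completed fails the run):
1. the wing knob has been closed onto its seat and nipped up (seat squeezed by more than 0.2 mm) (value of joint seat above 0.0002 m), for 0.2 s.
2. then the toggle lever is thrown to on (value of joint switch above 0.5 rad), for 0.1 s.
At the end, for the whole second after the job is handed in: The seat is squeezed by 0.2 to 1.2 mm (knob 3 to 17 degrees past first resistance), the coarse ring's index line is within 3 mm of where it was, and the toggle lever stands at on (above 0.5 rad) (value of joint seat between 0.0002 and 0.0012 m and value of joint switch above 0.5 rad and distance of coarse_mark from where it was at the start of the episode below 0.003 m); the robot touches nothing.
It fails at once if the soft seat is crushed (squeezed beyond 1.2 mm) (value of joint seat above 0.0012 m).
It fails at once if the coarse ring is turned (index line moved more than 3 mm) (distance of coarse_mark from where it was at the start of the episode above 0.003 m).
It fails at once if a bystander is shifted more than 30 mm or tipped (distance of any of spray, tipbox, jar from where it was at the start of the episode above 0.03 m or angle between any of spray, tipbox, jar's own z axis and vertical above 0.35 rad).
It also fails if it takes over 64 s, if anything falls off the work surface, if the arm or the gripper's body presses on something with over 40 N, if the wrist force passes 120 N, or if a joint passes its speed limit or range.

## Working session

There is one attempt and no reset: what is moved stays moved. The work goes in short steps, each a Python script; the robot and the scene stay as the last script left them, time stands still between calls to the robot, and variables do not carry over. Pictures are saved under pics/ and viewed, and the job is handed in when it is done.

```bash
ls; mkdir -p pics
python3 - <<'E'
from plant import manip, fingers, camera, workorder, telemetry
import cv2
for n in ["side","top","wrist"]:
    c=camera(n); cv2.imwrite(f"pics/{n}0.png",c["color"]); print(n,c["fovy"],c["cx"],c["cy"],c["rvec"],c["tvec"],{k for k in c})
print(telemetry.get_time(),telemetry.get_contact_force(),telemetry.get_moment(),telemetry.get_eef_rot(),telemetry.get_gripper_width())
E
```

```text
pics
side 44.57841860335981 279.4112283901473 206.13441458588233 [ 1.03093748 -2.47774871  0.96623368] [0.41946057 0.39987054 1.11110458] {'rvec', 'tvec', 'color', 'cy', 'cx', 'fovy'}
top 47.823353000435404 276.50882607994464 209.77196456983162 [ 2.13986692 -2.10239535  0.21896899] [0.00774977 0.60719321 1.16449389] {'rvec', 'tvec', 'color', 'cy', 'cx', 'fovy'}
wrist 65.70596267932639 272.5389120032392 208.78508894051618 [-2.3641575   1.61176137  0.26610954] [-0.62507932 -0.04018037  0.37996698] {'rvec', 'tvec', 'color', 'cy', 'cx', 'fovy'}
0.15 [-0.08656525 -0.47450448  0.30559991] [ 0.00516629 -0.04144915  0.00897432] [ 9.82489485e-01  1.86315804e-01 -1.19604652e-04 -9.04515017e-04] 0.085299322350812
```

View pics/side0.png

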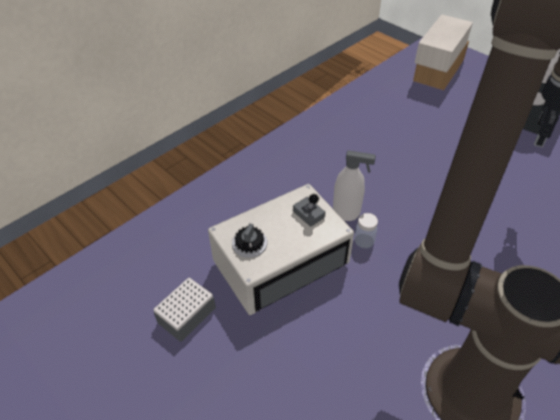

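View pics/top0.png

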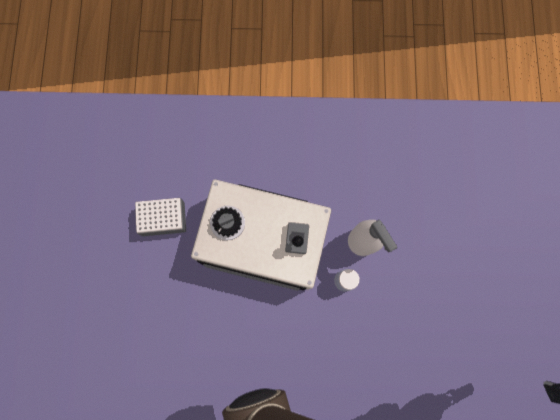

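View pics/wrist0.png

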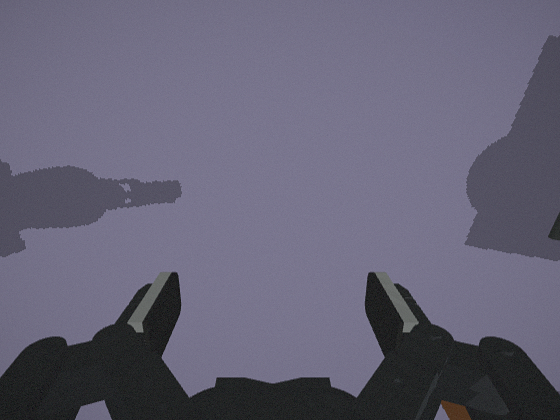

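Side/top views: the pump has its regulator near top(227,222) and side(250,238), and its switch ball near top(297,240). The tip box is left of the pump; the spray bottle and jar are to its right. Next I'll zoom in.

```bash
cat > h.py <<'E'
import numpy as np, cv2
from plant import manip, fingers, camera, workorder, telemetry
from scipy.spatial.transform import Rotation as R
def cam(n,save=None):
    c=camera(n)
    f=210/np.tan(np.radians(c["fovy"])/2)
    c["K"]=np.array([[f,0,c["cx"]],[0,f,c["cy"]],[0,0,1.]])
    c["Rm"]=cv2.Rodrigues(np.array(c["rvec"],float))[0]
    c["t"]=np.array(c["tvec"],float)
    if save: cv2.imwrite(save,c["color"])
    return c
def ray(c,u,v):
    d=c["Rm"].T@np.linalg.inv(c["K"])@np.array([u,v,1.]); o=-c["Rm"].T@c["t"]
    return o,d/np.linalg.norm(d)
def onz(c,u,v,z):
    o,d=ray(c,u,v); return o+d*(z-o[2])/d[2]
def proj(c,P):
    p=c["K"]@(c["Rm"]@np.asarray(P,float)+c["t"]); return p[:2]/p[2]
def crop(c,x0,y0,x1,y1,s,fn):
    cv2.imwrite(fn,cv2.resize(c["color"][y0:y1,x0:x1],None,fx=s,fy=s,interpolation=cv2.INTER_CUBIC))
def quat(yaw): # tool down, jaw axis (tool y) along world angle yaw
    y=np.array([np.cos(yaw),np.sin(yaw),0]); z=np.array([0,0,-1.]); x=np.cross(y,z)
    return R.from_matrix(np.c_[x,y,z]).as_quat()
def W(): return np.r_[telemetry.get_contact_force(),telemetry.get_moment()]
E
python3 - <<'E'
from h import *
c=cam("top"); crop(c,185,170,345,290,5,"pics/t1.png")
for u,v in [(215.5,184.5),(327,211),(310,283),(196,255)]: print(onz(c,u,v,.14))
s=cam("side"); crop(s,200,180,360,300,5,"pics/s1.png")
E
```

```text
[0.65097408 0.16866895 0.14      ]
[ 0.5902166 -0.1029673  0.14     ]
[ 0.41749872 -0.06237155  0.14      ]
[0.47837419 0.20750346 0.14      ]
```

View pics/t1.png

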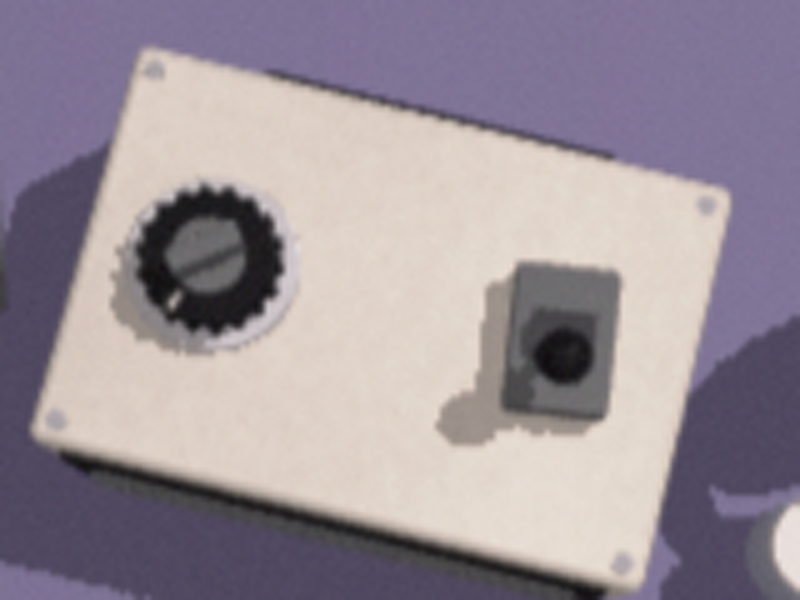

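View pics/s1.png

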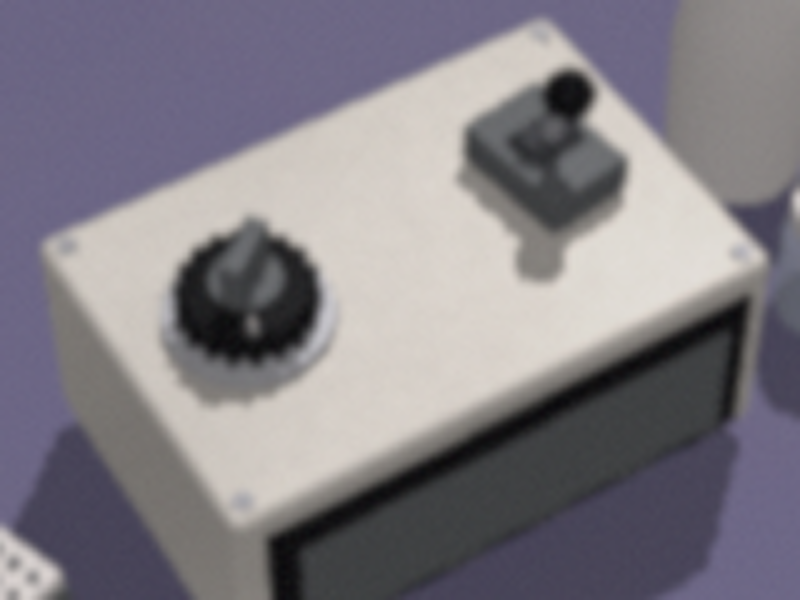

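Run:
```python
from h import *
c=cam("top");s=cam("side");w=cam("wrist")
def px(u,v,x0,y0,s=5): return (u+.5)/s-.5+x0,(v+.5)/s-.5+y0
def tri(a,b):
    (o1,d1),(o2,d2)=ray(c,*a),ray(s,*b)
    A=np.c_[d1,-d2]; t=np.linalg.lstsq(A,o2-o1,rcond=None)[0]
    p,q=o1+t[0]*d1,o2+t[1]*d2; return (p+q)/2,np.linalg.norm(p-q)
print("ball",tri(px(563,355,185,170),px(570,93,200,180)))
print("mark",tri(px(175,300,185,170),px(253,322,200,180)))
print("ringtop-ctr .165",onz(c,*px(208,258,185,170),.165),"ball .21",onz(c,*px(563,355,185,170),.21), onz(s,*px(570,93,200,180),.21))
Rt=R.from_quat(telemetry.get_eef_rot()).as_matrix(); o=-w["Rm"].T@w["t"]
print("cam in tool",Rt.T@(o-telemetry.get_tool_pos()),(Rt.T@w["Rm"].T)[:,2], "tool x,y",Rt[:,0],Rt[:,1])
for u,v,n in [(135+25,215,"tip"),(366,238,"spray"),(347,280,"jar")]: print(n,onz(c,u,v,.08))
```

```text
ball (array([ 0.50769511, -0.02820903,  0.20756891]), np.float64(0.000474925377380251))
mark (array([0.53643809, 0.15154298, 0.16678503]), np.float64(0.0012204453437333525))
ringtop-ctr .165 [0.55641944 0.13670996 0.165     ] ball .21 [ 0.50756385 -0.02794661  0.21      ] [ 0.50598363 -0.02655701  0.21      ]
cam in tool [ 0.08288101  0.00097773 -0.16724395] [-3.19936894e-01  3.36209074e-04  9.47438795e-01] tool x,y [ 9.30592572e-01  3.66056641e-01 -6.24085246e-06] [ 3.66056627e-01 -9.30592542e-01 -2.57804898e-04]
tip [0.58398328 0.31321117 0.08      ]
spray [ 0.53472109 -0.20787249  0.08      ]
jar [ 0.42913518 -0.15865925  0.08      ]
```

Run:
```python
from h import *
p=telemetry.get_tool_pos(); 
for yaw in [.46,-.2,-1.1,.46-1.6]:
    print(yaw,manip.ik([.556,.137,.19],quat(yaw)))
manip.movel([p[0],p[1],.40],velocity=.25)
manip.move_pose([.556,.137,.31],quat(.46))
c=cam("wrist","pics/w1.png"); print(telemetry.get_time(),telemetry.get_joint_positions(),telemetry.get_tool_pos(),W())
print(proj(c,[.556,.137,.165]),proj(c,[.536,.1515,.166]))
```

```text
0.46 [ 1.65551732e-01  2.23987593e-01  1.77425018e+00 -4.44089210e-16
  1.14335488e+00 -2.94448268e-01]
-0.2 [ 1.65551732e-01  2.23987593e-01  1.77425018e+00 -4.44089210e-16
  1.14335488e+00  3.65551732e-01]
-1.1 [ 1.65551732e-01  2.23987593e-01  1.77425018e+00 -4.44089210e-16
  1.14335488e+00  1.26555173e+00]
-1.1400000000000001 [ 1.65551732e-01  2.23987593e-01  1.77425018e+00 -4.44089210e-16
  1.14335488e+00  1.30555173e+00]
4.175 [ 1.64246020e-01  1.29057639e-01  1.63979192e+00 -2.31039801e-04
  1.37246094e+00 -2.94409654e-01] [0.55632447 0.13621943 0.310114  ] [-0.30805025  0.08834505  0.58589926  0.00248659  0.00442021  0.04524428]
[272.24369777 184.31926768] [260.28608141 162.59836315]
```

View pics/w1.png

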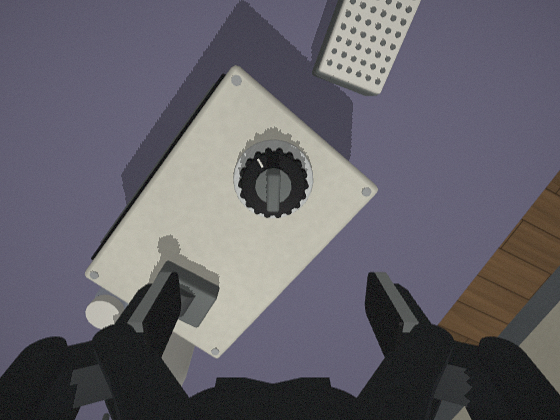

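Wrist view: the wing bar runs vertically in the image from (272,168) to (273,212), so the jaws are nearly aligned already. The index line is at (260,162). I'll move closer for a precise fix.

Run:
```python
from h import *
manip.movel([.556,.137,.245],velocity=.15)
c=cam("wrist"); print(telemetry.get_time(),telemetry.get_tool_pos())
for z in(.165,.182,.195): print(z,proj(c,[.556,.137,z]))
crop(c,170,130,370,280,4,"pics/w2.png")
cv2.imwrite("pics/w2f.png",c["color"]); np.savez("w2.npz",**{k:c[k] for k in("K","Rm","t")})
print(np.array([W() for _ in range(5)]).round(3))
```

```text
4.8083 [0.55697202 0.13703405 0.24622636]
0.165 [271.77987087 205.33096135]
0.182 [271.75013485 212.37357909]
0.195 [271.72461444 218.41778105]
[[ 0.177  0.329  0.305  0.046 -0.034  0.021]
 [ 0.177  0.329  0.305  0.046 -0.034  0.021]
 [ 0.177  0.329  0.305  0.046 -0.034  0.021]
 [ 0.177  0.329  0.305  0.046 -0.034  0.021]
 [ 0.177  0.329  0.305  0.046 -0.034  0.021]]
```

View pics/w2.png

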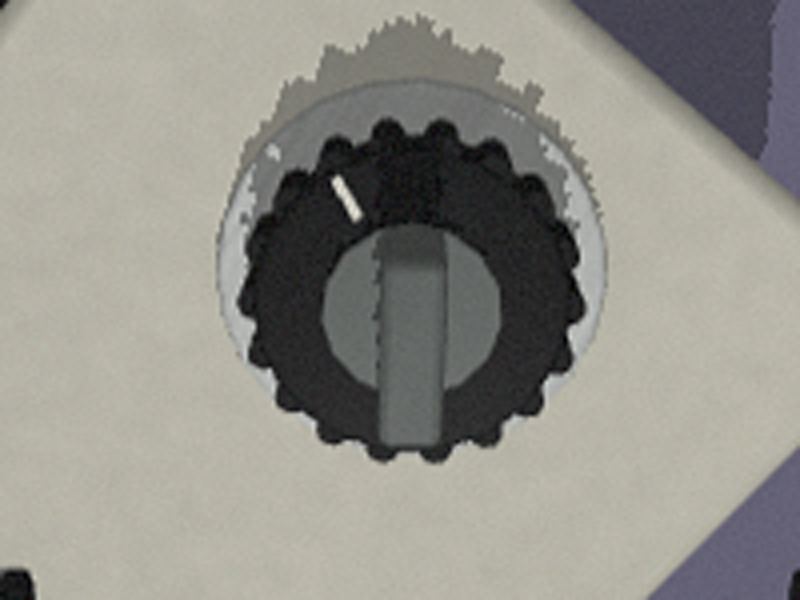

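Run:
```python
from h import *
d=np.load("w2.npz"); c={k:d[k] for k in d}
P=lambda u,v:((u+.5)/4-.5+170,(v+.5)/4-.5+130)
for zr in(.162,.164,.166,.168):
    L=[onz(c,*P(*q),zr+.029) for q in[(384,268),(446,268),(440,445),(381,445)]]
    ctr=np.mean(L,0); ax=(L[0]+L[1]-L[2]-L[3])/2
    l=onz(c,*P(323,310),zr+.003);r=onz(c,*P(501,310),zr+.003);b=onz(c,*P(412,396),zr+.003);t=onz(c,*P(412,224),zr+.003)
    m=onz(c,*P(346,199),zr)
    dc=(l+r)/2
    print(zr,ctr[:2].round(4),"len",np.linalg.norm(ax).round(4),"w",np.linalg.norm(L[0]-L[1]).round(4),"ang",np.arctan2(ax[1],ax[0]).round(3),"disc",dc[:2].round(4),np.linalg.norm(l-r).round(4),"mark r",np.linalg.norm(m[:2]-ctr[:2]).round(4),np.linalg.norm(m[:2]-dc[:2]).round(4))
```

```text
0.162 [0.5576 0.1354] len 0.0344 w 0.011 ang 2.006 disc [0.5573 0.1359] 0.0357 mark r 0.0263 0.0257
0.164 [0.5573 0.1361] len 0.0341 w 0.0109 ang 2.006 disc [0.557  0.1365] 0.0354 mark r 0.026 0.0255
0.166 [0.557  0.1368] len 0.0338 w 0.0108 ang 2.006 disc [0.5567 0.1371] 0.0352 mark r 0.0257 0.0252
0.168 [0.5566 0.1374] len 0.0335 w 0.0107 ang 2.006 disc [0.5564 0.1377] 0.0349 mark r 0.0254 0.025
```

Run:
```python
from h import *
q=quat(.435)
manip.movel([.557,.1365,.215],velocity=.1,attitude=q)
hit=manip.movel([.557,.1365,.174],velocity=.04,threshold=6)
print(hit,telemetry.get_tool_pos(),W().round(3))
if not hit:
    fingers.close(grasp_force=45); manip.dwell(.2)
    print(telemetry.get_gripper_width(),telemetry.get_tool_pos(),W().round(3),telemetry.get_time(),telemetry.get_joint_positions()[5])
c=cam("wrist","pics/w3.png"); s=cam("side"); crop(s,200,160,360,280,5,"pics/s3.png")
```

```text
False [0.55732568 0.1365427  0.17436144] [ 0.604  0.426 -0.647  0.037 -0.042  0.026]
-0.00013957440045401297 [0.55702004 0.13650609 0.17400425] [ 0.524 -0.09  -0.139  0.028 -0.016  0.059] 7.4 -0.2705649165973302
```

View pics/w3.png

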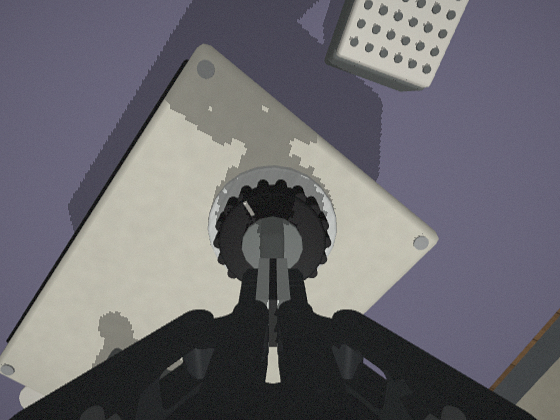

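View pics/s3.png

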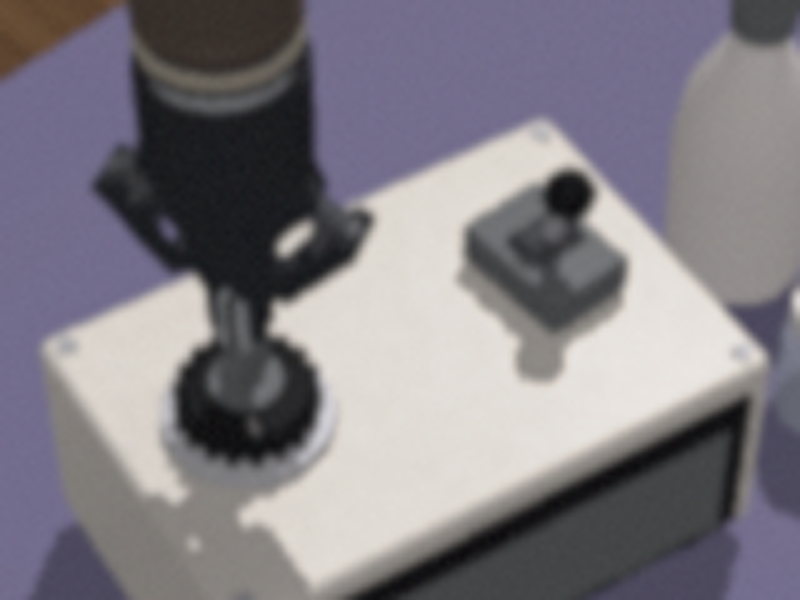

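Run:
```python
from h import *
s=cam("side");c=cam("wrist")
p=telemetry.get_tool_pos(); print(p,proj(c,p),(proj(s,p)-[200,160])*5)
for z in(.16,.174,.19,.21): print(z,proj(c,[.557,.1365,z]).round(0),((proj(s,[.557,.1365,z])-[200,160])*5).round(0))
print(R.from_quat(telemetry.get_eef_rot()).as_matrix().round(3))
crop(c,180,150,360,300,4,"pics/w4.png")
```

```text
[0.55697567 0.13649554 0.17398169] [271.99402011 249.87143961] [245.60109137 368.16344541]
0.16 [272. 240.] [247. 387.]
0.174 [272. 250.] [246. 368.]
0.19 [272. 263.] [244. 346.]
0.21 [272. 284.] [241. 317.]
[[-0.421  0.907 -0.   ]
 [ 0.907  0.421 -0.   ]
 [ 0.    -0.    -1.   ]]
```

View pics/w4.png

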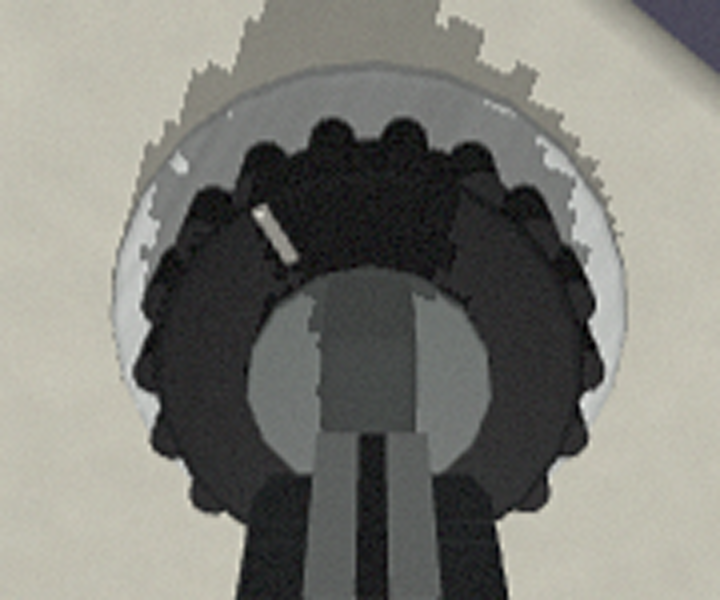

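The gripper reads a width of 0, so the jaws seem to have closed on nothing. I'll open and look again before drawing a conclusion.

Run:
```python
from h import *
fingers.open_jaws(); manip.dwell(.1)
print(telemetry.get_gripper_width(),telemetry.get_tool_pos())
c=cam("wrist","pics/w5.png")
p=telemetry.get_tool_pos();tx=np.array([-.421,.907,0])
for zt in(.165,.17,.18,.19,.20): print(zt,[proj(c,np.r_[.557,.1365,zt]+tx*a).round(0) for a in(.018,0,-.018)])
```

```text
0.08522731512911694 [0.55699042 0.13648979 0.17397609]
0.165 [array([272., 215.]), array([272., 243.]), array([272., 270.])]
0.17 [array([272., 218.]), array([272., 247.]), array([272., 274.])]
0.18 [array([272., 224.]), array([272., 255.]), array([272., 283.])]
0.19 [array([272., 232.]), array([272., 263.]), array([272., 293.])]
0.2 [array([272., 240.]), array([272., 273.]), array([272., 304.])]
```

View pics/w5.png

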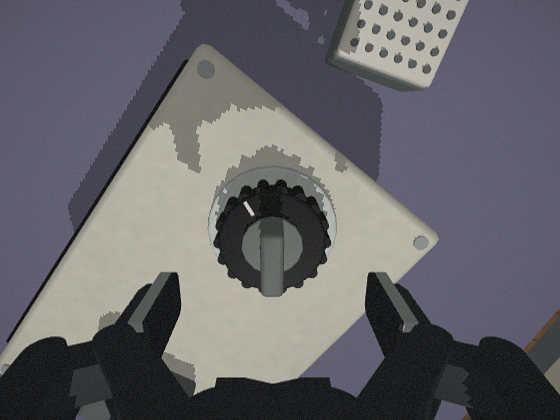

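Open view: the bar top spans (272,232)–(272,296), matching z≈0.19 at the expected spot. When shut, the fingertips appeared about 25 mm above the nominal TCP. I'll measure the real tip length by touching the pump's flat top (z = 0.140) with the fingers shut.

Run:
```python
from h import *
manip.movel([.557,.1365,.24],velocity=.15)
manip.movel([.535,.055,.24],velocity=.15)
fingers.close(grasp_force=45)
hit=manip.movel([.535,.055,.165],velocity=.1,threshold=4)
if not hit: hit=manip.movel([.535,.055,.105],velocity=.02,threshold=4)
print(hit,telemetry.get_tool_pos(),W().round(2),telemetry.get_time())
s=cam("side"); crop(s,200,150,360,270,5,"pics/s6.png"); print((proj(s,telemetry.get_tool_pos())-[200,150])*5)
```

```text
True [0.53503181 0.05499186 0.11469504] [-0.76 -0.61  3.48 -0.03  0.04  0.03] 13.7083
[404.10370166 429.299081  ]
```

View pics/s6.png

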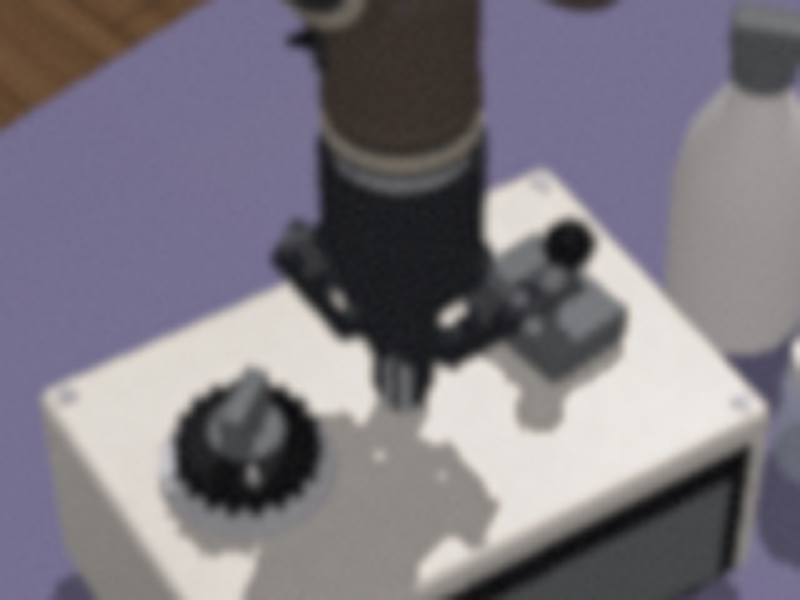

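Run:
```python
from h import *
q=quat(.435)
manip.movel([.535,.055,.24],velocity=.15)
fingers.open_jaws()
manip.movel([.557,.1367,.24],velocity=.15)
hit=manip.movel([.557,.1367,.147],velocity=.06,threshold=6)
print(hit,telemetry.get_tool_pos(),W().round(3))
if not hit:
    fingers.close(grasp_force=45); manip.dwell(.2)
    print(telemetry.get_gripper_width(),telemetry.get_tool_pos(),W().round(3),telemetry.get_time(),telemetry.get_joint_positions()[5])
c=cam("wrist","pics/w7.png"); s=cam("side"); crop(s,200,160,360,280,5,"pics/s7.png")
```

```text
False [0.55740255 0.13678732 0.14752098] [ 0.238  0.042  0.076 -0.023  0.033 -0.009]
0.011310750773172711 [0.55666228 0.13652034 0.14716189] [-2.756 -0.986  3.734 -0.175  0.407 -0.049] 18.8167 -0.2706240891825419
```

View pics/w7.png

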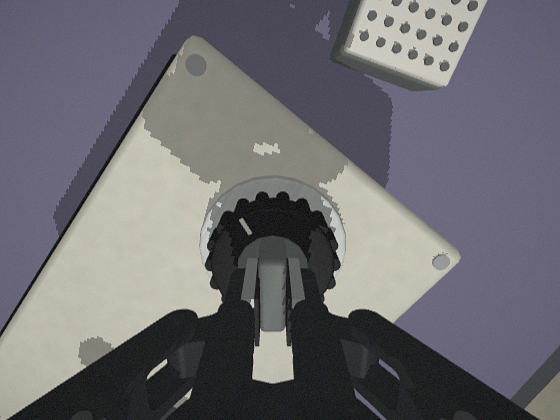

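View pics/s7.png

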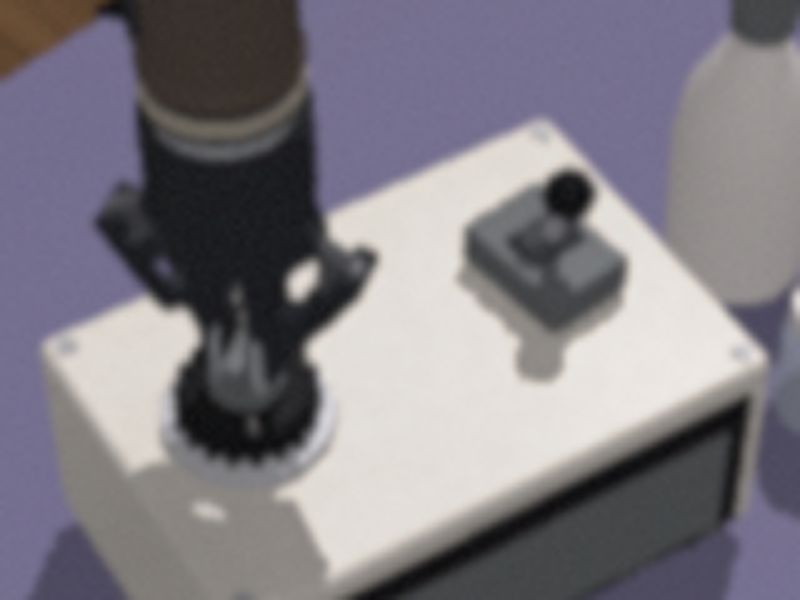

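Wrist view: the bar is now held between the pads (width 11.3 mm). There are small side and upward forces, so I'll regrip recentred and 3 mm higher to stay clear of the ring.

Run:
```python
from h import *
fingers.open_jaws()
manip.movel([.5561,.1362,.150],velocity=.03); manip.dwell(.1)
print(W().round(3))
fingers.close(grasp_force=45); manip.dwell(.2)
print(telemetry.get_gripper_width(),telemetry.get_tool_pos(),W().round(3),telemetry.get_time())
c=cam("wrist","pics/w8.png")
```

```text
[ 0.826  0.038 -0.442 -0.016 -0.01   0.024]
0.010784333303425674 [0.55644418 0.13636769 0.15015819] [ 1.367  0.887 -0.938  0.173 -0.146  0.02 ] 20.85
```

View pics/w8.png

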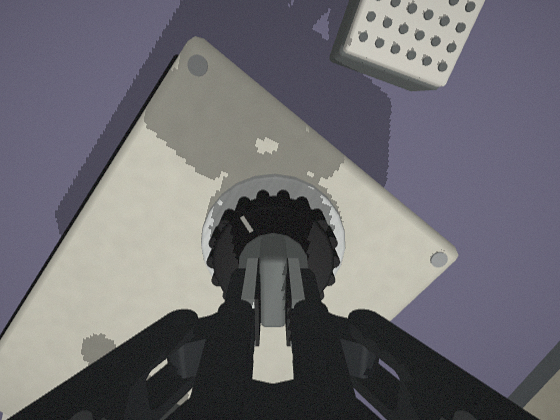

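The grip is good and the forces are low. Now I'll turn it in small steps and watch Mz.

```bash
cat > turn.py <<'E'
from h import *
j0=np.array(telemetry.get_joint_positions()); m0=W(); log=[]; k=0; D=.04
while k<34:
    k+=1; j=j0.copy(); j[5]+=D*k; manip.move_j(j); manip.dwell(.08)
    w=W(); log.append(w); print(k,round(D*k,3),telemetry.get_joint_positions()[5].round(4),w.round(2),round(telemetry.get_time(),2))
    if abs(w[5]-np.median([x[5] for x in log]))>.11 or np.linalg.norm(w[:3])>15: break
np.save("j0.npy",j0)
E
python3 turn.py
```

```text
1 0.04 -0.232 [ 0.66  0.01  0.65  0.09 -0.04 -0.01] 21.23
2 0.08 -0.1922 [-0.09  1.61  0.37  0.15  0.01  0.03] 21.57
3 0.12 -0.1523 [-0.22 -0.87  1.75  0.    0.    0.01] 21.9
4 0.16 -0.1123 [-0.9  -0.3   2.39  0.06  0.11 -0.  ] 22.23
5 0.2 -0.0723 [-0.82  0.33  2.07 -0.02  0.26  0.04] 22.57
6 0.24 -0.0326 [-2.   -0.83  2.3  -0.03  0.41  0.21] 22.9
```

Run:
```python
from h import *
j0=np.load("j0.npy")
for a in (.28,.32,.36,.395):
    j=j0.copy(); j[5]+=a; manip.move_j(j); w1=W(); manip.dwell(.1)
    print(a,telemetry.get_joint_positions()[5].round(4),w1[5].round(3),W().round(2),telemetry.get_gripper_width(),round(telemetry.get_time(),2))
    if abs(W()[5])<.1: break
c=cam("wrist","pics/w9.png")
```

```text
0.28 0.0077 0.191 [-2.59  0.48  3.1  -0.02  0.48  0.29] 0.010818138782889331 23.25
0.32 0.0478 0.223 [-3.22  0.15  4.33 -0.07  0.61  0.24] 0.010704482983097965 23.6
0.36 0.0879 0.204 [-4.24 -0.04  4.28  0.    0.87  0.31] 0.010493258308263925 23.95
0.395 0.123 0.266 [-4.96 -0.33  5.59 -0.09  0.9   0.35] 0.010536134780012248 24.3
```

View pics/w9.png

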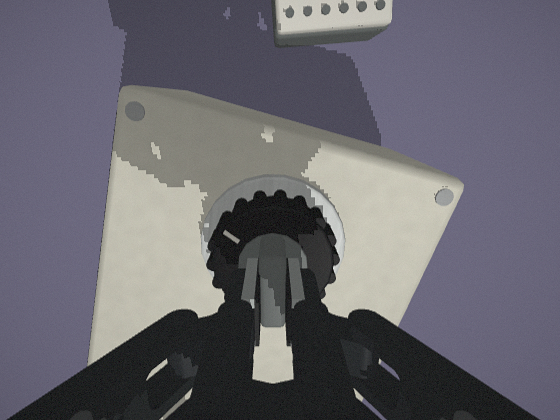

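Run:
```python
from h import *
fingers.open_jaws(); manip.dwell(.1); print(W().round(2))
p=telemetry.get_tool_pos()
manip.movel([p[0],p[1],.245],velocity=.15)
c=cam("wrist"); print(telemetry.get_time(),telemetry.get_tool_pos())
crop(c,170,130,370,280,4,"pics/w10.png")
np.savez("w10.npz",**{k:c[k] for k in("K","Rm","t")})
```

```text
[ 0.33 -0.69 -0.88 -0.    0.03  0.02]
25.9917 [0.5553481  0.13616709 0.24343335]
```

View pics/w10.png

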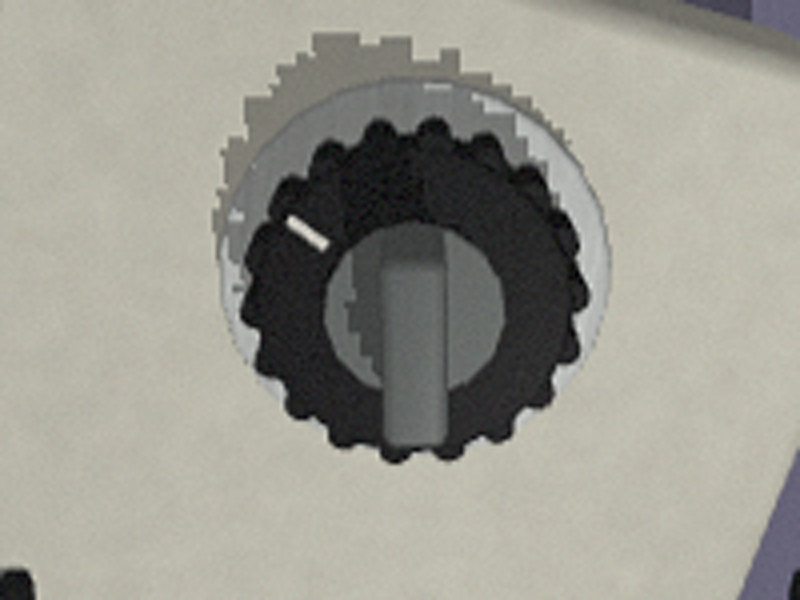

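Run:
```python
from h import *
P=lambda u,v:((u+.5)/4-.5+170,(v+.5)/4-.5+130)
def go(fn,cor,mark,dl,dr):
    d=np.load(fn); c={k:d[k] for k in d}; zr=.165
    L=[onz(c,*P(*q),zr+.029) for q in cor]; ax=(L[0]+L[1]-L[2]-L[3])/2
    m0,m1=[onz(c,*P(*q),zr) for q in mark]; m=(m0+m1)/2; dc=(onz(c,*P(*dl),zr+.003)+onz(c,*P(*dr),zr+.003))/2
    v=m-dc; print("bar",np.arctan2(ax[1],ax[0]).round(4),"mark",m.round(4),"disc",dc.round(4),"mark ang",np.arctan2(v[1],v[0]).round(3),"line ang",np.arctan2(*(m0-m1)[1::-1]).round(3))
go("w2.npz",[(384,268),(446,268),(440,445),(381,445)],[(336,179),(357,219)],(323,310),(501,310))
go("w10.npz",[(385,268),(446,268),(446,444),(386,444)],[(290,219),(325,245)],(325,310),(504,310))
```

```text
bar 2.006 mark [0.5357 0.1507 0.165 ] disc [0.5568 0.1368 0.168 ] mark ang 2.559 line ang 2.49
bar 1.6134 mark [0.5353 0.151  0.165 ] disc [0.5568 0.1367 0.168 ] mark ang 2.557 line ang 2.517
```

The ring is unmoved: its line shifted 0.5 mm, within measuring error. The bar turned 0.393 rad against an onset at 0.20–0.24 rad, so it is about 9–11° past the seat. Next is the switch, pushed with shut fingers and using the measured tip offset.

Run:
```python
from h import *
n=np.array([.976,-.218,0]); b=np.array([.507,-.0275,0]); q=quat(1.35)
manip.movel([.5553,.1362,.30],velocity=.2)
a=b-n*.047
manip.move_pose([a[0],a[1],.27],q); fingers.close(grasp_force=45)
if manip.movel([a[0],a[1],.176],velocity=.08,threshold=5): print("HIT")
manip.dwell(.1)
print(telemetry.get_time(),telemetry.get_tool_pos(),W().round(2))
c=cam("wrist","pics/w11.png"); s=cam("side"); crop(s,240,150,400,270,5,"pics/s11.png")
```

```text
30.0333 [ 0.46169689 -0.01730203  0.17666928] [ 0.71  0.32 -0.81  0.   -0.02  0.01]
```

View pics/w11.png

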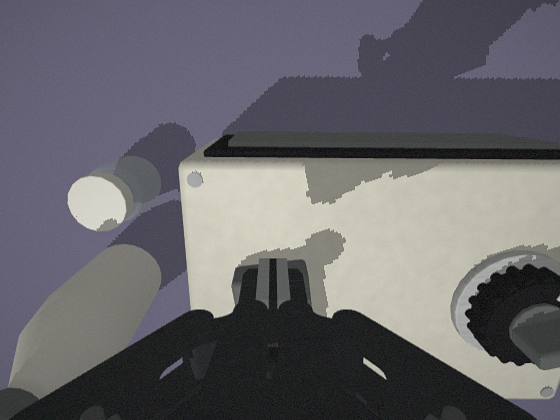

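View pics/s11.png

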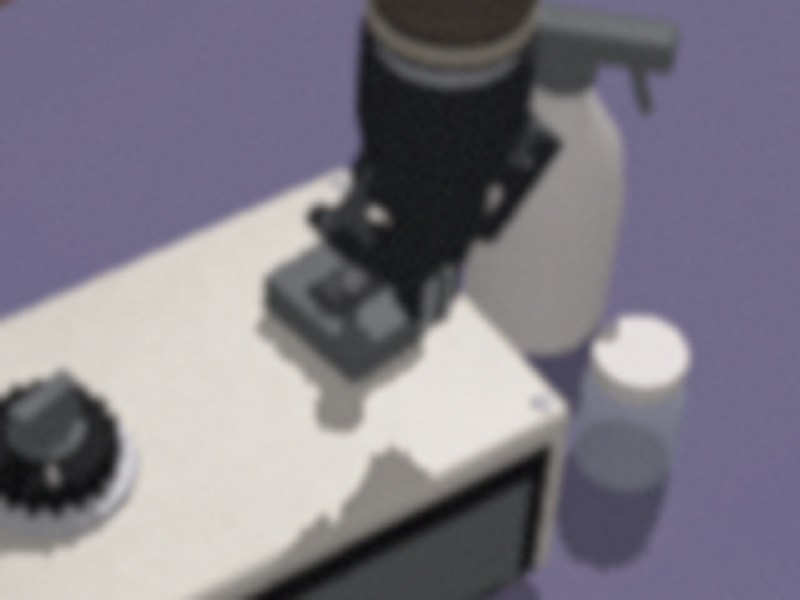

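The shut fingers sit just on the robot's side of the ball, above the block, and nothing is touching. Now I'll push.

Run:
```python
from h import *
n=np.array([.976,-.218,0]); b=np.array([.507,-.0275,0])
for s in (-.03,-.015,-.005,.003,.007,.011,.015):
    a=b+n*s
    hit=manip.movel([a[0],a[1],.176],velocity=.04,threshold=9)
    d=(np.array(telemetry.get_tool_pos())-b)@n
    print(s,hit,d.round(4),(W()[:3]@n).round(2),W()[:3].round(1),round(telemetry.get_time(),2))
    if hit: break
s=cam("side"); crop(s,240,150,400,270,5,"pics/s12.png")
```

```text
-0.03 False -0.03 -0.81 [-0.8 -0.1 -0.1] 30.71
-0.015 False -0.0144 -0.1 [-0.1 -0.1  0.7] 31.23
-0.005 False -0.0044 -0.08 [-0.3 -0.9  0.6] 31.63
0.003 False 0.0036 -0.57 [-0.7 -0.3  0.2] 31.98
0.007 False 0.0044 -6.41 [-6.2  1.5  2.8] 32.23
0.011 False 0.0044 -15.42 [-15.    3.6  10.6] 32.48
0.015 False 0.0044 -24.09 [-23.3   6.1  18.4] 32.73
```

View pics/s12.png

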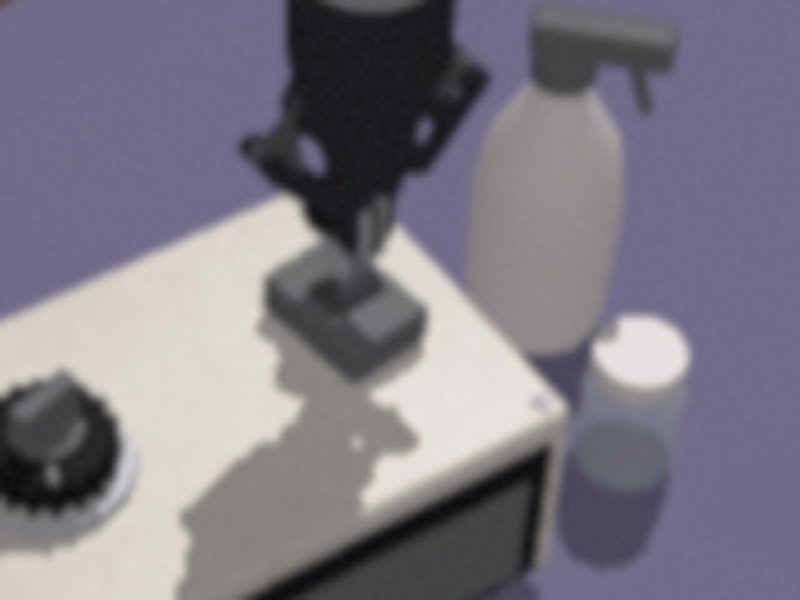

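It hit a hard stop at +4.4 mm (predicted about +5.6 mm). I'll back off, rise and check.

Run:
```python
from h import *
n=np.array([.976,-.218,0]); b=np.array([.507,-.0275,0]); a=b-n*.03
manip.movel([a[0],a[1],.176],velocity=.08)
manip.movel([a[0],a[1],.33],velocity=.2)
a=b-n*.18; manip.movel([a[0],a[1],.33],velocity=.2); manip.dwell(.2)
print(W().round(2),telemetry.get_time())
c=cam("top","pics/t13.png"); crop(c,185,170,345,290,5,"pics/t13c.png"); s=cam("side"); crop(s,200,160,360,280,5,"pics/s13.png")
p=lambda u,v,x0,y0:((u+.5)/5-.5+x0,(v+.5)/5-.5+y0)
f=np.r_[b+n*.0296]; f[2]=.21
print("expected on ball: top crop",(proj(c,f)-[185,170])*5,"side",(proj(s,f)-[200,160])*5)
```

```text
[-0.26 -1.24  0.64  0.01  0.01 -0.04] 35.5167
expected on ball: top crop [574.87249399 290.62568367] side [532.8133387  151.44606957]
```

View pics/t13c.png

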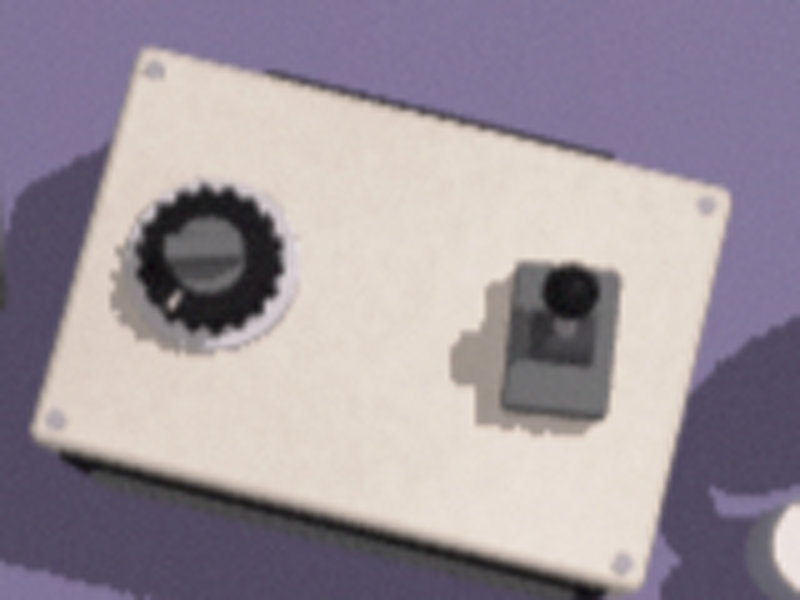

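View pics/s13.png

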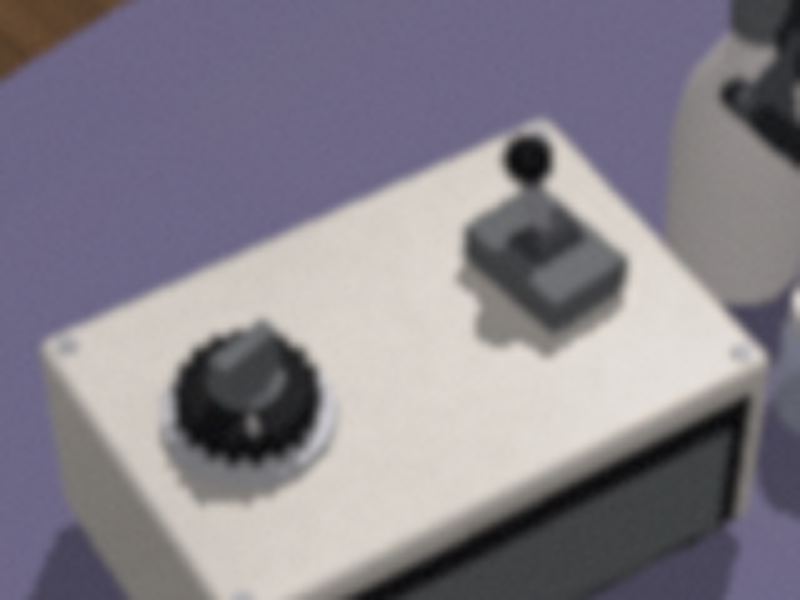

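View pics/t13.png

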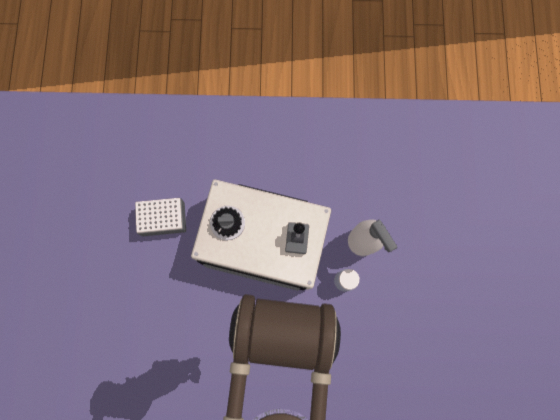

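The ball is at top crop (571,291), against (575,291) expected for on. The index line is still at (175,300), the bystanders are where they were, and the arm is clear.

```bash
python3 -c "
from plant import workorder
print(workorder.job_done())"
```

```text
the job is handed in; nothing more can be done
None
```

I closed the fine bleed valve, nipped it up about 10° past its seat, switched the pump on and handed the job in at about 36 s. The system gave no verdict; these are my last checks:

- **Wing knob:** It turned freely until the tool had gone 0.20–0.24 rad, when the torque rose from about 0.04 to 0.2 N m and stayed there or higher. I turned on to 0.395 rad, and the wrist camera afterwards showed the bar had moved 0.393 rad. That is about 9–11° past first resistance, or 0.6–0.8 mm of squeeze, worked out from the angle since I cannot read the seat directly.
- **Coarse ring:** The index line measured 0.5 mm from where it was, which is within measuring error.
- **Toggle lever:** I pushed it to its hard stop, reaching about 24 N there against a 9 N stop threshold that never triggered. The ball then stood within about 1 mm of the expected on position.
- **Bystanders and arm:** The spray bottle, tip box and jar looked unmoved in the top view. The arm ended clear of everything.

Two things did not go to plan:

- **First grasp missed:** The fingers closed on nothing because the real fingertips sit about 25 mm behind the reported TCP. I measured this by touching the pump's top lightly and corrected for it.
- **Second grasp off-centre:** It showed small side and upward forces, so I regripped recentred and 3 mm higher before turning.

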